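# Shut the block heater's lid and start it

## Task

Push the open lid of the dry block heater fully shut with your fingertips from its outer side, without pinching it or reaching inside; then press the larger of the two round keys on the heater's front strip all the way down to start it, and let it come back up. Leave the smaller key, the tubes in the heater and the bottle, beaker and jar beside it alone.

Things in the scene. Friction and masses are not known exactly. Their poses are not given: they have to be found in the camera images.
- heater: Dry block heater: white box fixed to the bench, 250 (x) by 230 (y) by 90 mm tall. Origin: centre of its underside; x points from its front (key side, towards the robot) to its back (hinge side), z up. Flat top deck at z = 90 mm; a grey aluminium block with six wells is let flush into the deck under the lid.
- hinge (a point): Centre of the lid's hinge line, on the deck at heater x = +95, y = 0, z = 90 mm. The hinge line runs along heater y.
- lid (a joint): Lid angle in rad: 0 = fully shut on the deck, grows as it opens upward (start 0.75 to 1.4, stop at 1.7). No handle, no catch. About 0.28 kg on a stiff hinge: it stays at any angle where it is left, and about 0.1 to 0.4 N m (1 to 4 N at 100 mm from the hinge) swings it shut. Shut, it clears the tubes; its top is then 125 mm above the bench, its front edge at heater x = -50 mm.
- lid_top (a point): Point on the lid's flat outer top, on its centre line, 110 mm from the hinge line. The lid is a grey plastic cover, 145 mm from hinge to front edge, 190 mm wide, 35 mm tall, open underneath, walls 6 mm, lined white inside (lid_c4 to lid_c7: not to be touched); its outer top lies 35 mm from the plane through hinge line and lower rim. z: the lid's outward normal; x: from front edge to hinge.
- start_key_top (a point): Centre of the top face of the START key: the LARGER round black key (30 mm diameter) in a grey housing, on the deck's front strip at heater x = -93 mm and y = +55 or -55 mm (either side), pressed straight down.
- start_key (a joint): Travel of the start key in m: 0 = up, 0.006 = fully down; springs back. Fully down takes about 4 N.
- small_key_top (a point): Centre of the top face of the SMALLER round black key (16 mm diameter), in the same kind of housing, at the other side of the front strip, 110 mm from the start key. To be left alone.
- small_key (a joint): Travel of the small key in m: 0 = up, 0.006 = fully down (about 4 N).
- tube0: Loose capped test tube, 13 mm diameter, 60 mm tall, white cap 15 mm, standing in a well of the heater with 20 mm above the deck. Origin: centre of its underside, 50 mm above the bench.
- tube1: Loose capped test tube, 13 mm diameter, 60 mm tall, white cap 15 mm, standing in a well of the heater with 20 mm above the deck. Origin: centre of its underside, 50 mm above the bench.
- tube2: Loose capped test tube, 13 mm diameter, 60 mm tall, white cap 15 mm, standing in a well of the heater with 20 mm above the deck. Origin: centre of its underside, 50 mm above the bench.
- bottle: Loose amber bottle, 60 mm diameter, 130 mm tall, standing beside the heater. Origin: centre of its underside.
- beaker: Loose open glass beaker, 72 mm diameter, 90 mm tall, standing beside the heater. Origin: centre of its underside.
- jar: Loose white jar with black cap, 54 mm diameter, 70 mm tall, standing beside the heater. Origin: centre of its underside.

How it is judged:
By the outcome, as a careful person would: the job done as asked, in the order asked, and still so for the second after the job is handed in, with the robot touching nothing.
It also fails if it takes over 48 s, if anything falls off the work surface, if the arm or the gripper's body presses on something with over 40 N, if the wrist force passes 120 N, or if a joint passes its speed limit or range.

## Robot

A 6-joint arm with a two-finger parallel gripper is mounted at the origin on the work surface. World frame = base frame: x ahead of the robot, y to its left, z up, the work surface at z = 0. Lengths are in mm, angles in rad, forces in N, time in s.
With the tool pointing down it reaches from about 275 to 825 mm from the base axis. Payload 5.2 kg.
Tool frame: the origin (TCP) lies at the very end of the fingers, on their centre line; the grasp point (between the pads) lies 19 mm behind it; z points along the fingers, y is the line along which they close (so a half turn about z gives the same grasp; the last joint's range is limited). The gripper opens to 93 mm and grips with 3 to 60 N. Pads are 15 mm wide; open, the fingers measure 128 mm over their backs; the gripper's body (75 mm by 188 mm) begins 65 mm behind the grasp point.
Start: joints at [0.983, 0.259, 1.535, -0, 1.348, -0.203], TCP at [206.434, 509.794, 189.753] pointing down, gripper open.
Joint ranges: [-3.14, 3.14], [-0.91, 2.08], [0.19, 2.58], [-1.22, 4.36], [0.22, 2.71], [-3.12, 3.12]. Speed limits (rad/s): [2.57, 2.57, 3.14, 3.14, 3.14, 3.14].

## Interface

Orientations are given as [roll, pitch, yaw] about the fixed x, y, z axes, in that order (R = Rz(yaw) Ry(pitch) Rx(roll)).
In Python, from bench import robot gives the robot as it stands. The module is installed in compiled form; this text tells all that it offers. Calls block until the motion is done:
- robot.move_ptp(position, orientation): joint-space move of the TCP to a pose.
- robot.move_linear(position, ori=None, speed=150, f_stop=None): straight line of the TCP; ori=None keeps the orientation; speed is the mean speed in mm/s. With f_stop (N) it stops when the force on the tool has changed by that much, and returns True; else False.
- robot.move_j(angles): joint-space move.
- robot.move_gripper(opening): opening from 0.0 (shut) to 1.0 (fully open); the grip force is fixed at half the most; returns when the fingers have stopped.
- robot.sleep(seconds).
- robot.inverse_kinematics(position, orientation): joint angles nearest the present ones, or None.
- robot.get_image(name): name is "scene" or "top" or "wrist"; returns a dict with "img" (420x560x3 uint8, blue, green, red), "fovy" (degrees; the focal length in pixels is half the picture's height over the tangent of half this angle, whatever the lens; pixels are square), "cx", "cy" (the principal point, pixels), "eye" and "orientation" of the camera in the world. Camera axes: x right, y down, z forward; pixel columns grow to the right and rows downward; lengths in mm; the calibration is good to about 2 mm. A picture is of the moment at which its call begins. There is no depth.
A pose or a line that the arm cannot do raises robot.MotionError and nothing moves.
- robot.hand_in(): hands the job in; it is judged then, once.
Readings, each from a call of its own:
- robot.current_t(): time.
- robot.current_qpos(): joint angles.
- robot.current_joint_vel(): joint speeds.
- robot.current_joint_efforts(): joint torques, N m.
- robot.current_tcp_pos(): TCP position.
- robot.current_eef_rot(): TCP orientation.
- robot.current_contact_force(): force on the tool from outside, world axes, zero at the start.
- robot.current_ft_torque(): the same for the moment, N m.
- robot.current_gripper_width(): opening from 0.0 (shut) to 1.0 (fully open).
- robot.current_finger_force(): force on a finger pad.
Only numpy, scipy, OpenCV 4.12 (cv2) and the standard library are available. Lean on these libraries where they do the work, as an engineer would, in place of code of your own. Each camera call takes 0.05 s, during which the arm holds its last target. There are 200 camera calls.

## Working session

There is one attempt and no reset: what is moved stays moved. The work goes in short steps, each a Python script; the robot and the scene stay as the last script left them, time stands still between calls to the robot, and variables do not carry over. Pictures are saved under pics/ and viewed, at most 10 in all, crops included, and the job is handed in when it is done.

```bash
mkdir -p pics; cat > h.py <<'E'
import numpy as np, cv2
from scipy.spatial.transform import Rotation as R
from bench import robot
def cam(n,f=None):
    d=robot.get_image(n)
    if f: cv2.imwrite('pics/'+f,d['img'])
    return d
def ray(d,u,v):
    f=d['img'].shape[0]/2/np.tan(np.radians(d['fovy'])/2)
    o=np.array(d['orientation'],float)
    M=o if o.shape==(3,3) else R.from_euler('xyz',o).as_matrix()
    r=M@np.array([(u-d['cx'])/f,(v-d['cy'])/f,1]); return np.array(d['eye'],float),r/np.linalg.norm(r)
def onz(d,u,v,z):
    e,r=ray(d,u,v); return e+r*(z-e[2])/r[2]
def tri(rs):
    A=sum(np.eye(3)-np.outer(r,r) for e,r in rs); b=sum((np.eye(3)-np.outer(r,r))@e for e,r in rs); return np.linalg.solve(A,b)
E
python3 - <<'E'
from h import *
import pickle
D={n:cam(n,n+'0.png') for n in('scene','top')}
pickle.dump(D,open('d0.pkl','wb'))
for n,d in D.items(): print(n,d['fovy'],d['cx'],d['cy'],d['eye'],d['orientation'])
print(robot.current_t(),robot.current_eef_rot())
E
```

```text
scene 42.78375216508354 277.08263846649504 204.76491506505968 [ 587.16338633 -395.78025785  991.33443293] [-2.68543928e+00 -1.97313237e-03  6.82461605e-02]
top 46.28747363013891 282.2572312113327 199.54319926354486 [ 355.85395056   31.8775125  1041.36214799] [-2.93287154 -0.00491105 -1.41707559]
0.1 [-3.14005399e+00 -3.24141882e-04  2.75679896e+00]
```

View pics/scene0.png

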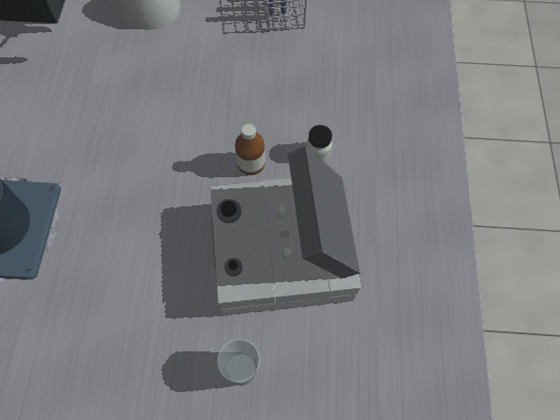

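View pics/top0.png

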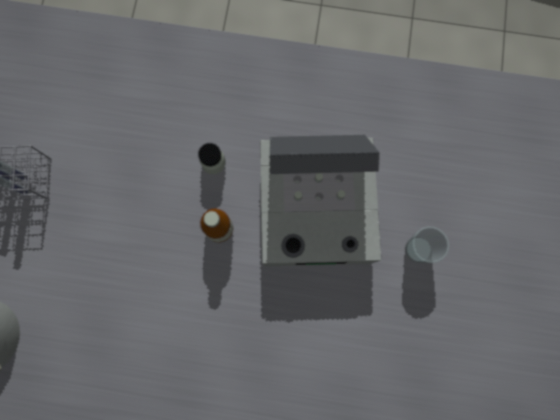

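Scene: the heater has its large key at (229,210), small key at (234,267), and open lid from (290,150) to (358,275). Bottle, jar and beaker are beside it. Top: large key at (293,245), small key at (350,244), lid at rows 136–172.

```bash
python3 - <<'E'
from h import *
import pickle
D=pickle.load(open('d0.pkl','rb'))
def key(n,u,v,r):
    im=D[n]['img'][v-r:v+r,u-r:u+r].max(2)
    m=(im<38).astype('uint8'); k,l,s,c=cv2.connectedComponentsWithStats(m)
    i=1+np.argmax(s[1:,4]); print(n,s[i],c[i]+[u-r,v-r], im.min()); return c[i]+[u-r,v-r]
for nm,a,b in(('big',(229,210),(293,245)),('small',(234,267),(350,244))):
    p=key('scene',*a,14);q=key('top',*b,14)
    P=tri([ray(D['scene'],*p),ray(D['top'],*q)]);print(nm,P.round(1), onz(D['scene'],*p,100).round(1),onz(D['top'],*q,100).round(1))
a=cv2.resize(D['scene']['img'][140:320,200:370],None,fx=3.2,fy=3.2,interpolation=cv2.INTER_CUBIC)
b=cv2.resize(D['top']['img'][125:275,250:390],None,fx=3.2,fy=3.2,interpolation=cv2.INTER_CUBIC)
cv2.imwrite('pics/s1.png',cv2.convertScaleAbs(a,alpha=1.7)); cv2.imwrite('pics/t1.png',cv2.convertScaleAbs(b,alpha=1.7))
E
```

```text
scene [  6   5  15  16 197] [228.03045685 208.47208122] 22
top [  6   6  17  16 220] [292.82272727 244.56363636] 6
big [469.4  24.5 104.2] [469.3  26.8 100. ] [469.3  24.2 100. ]
scene [ 9  8  9  9 63] [232.66666667 264.88888889] 22
top [10  9 10  9 70] [350.28571429 243.14285714] 8
small [489.1 -83.8 104. ] [489.3 -82.  100. ] [489.  -84.6 100. ]
```

View pics/s1.png

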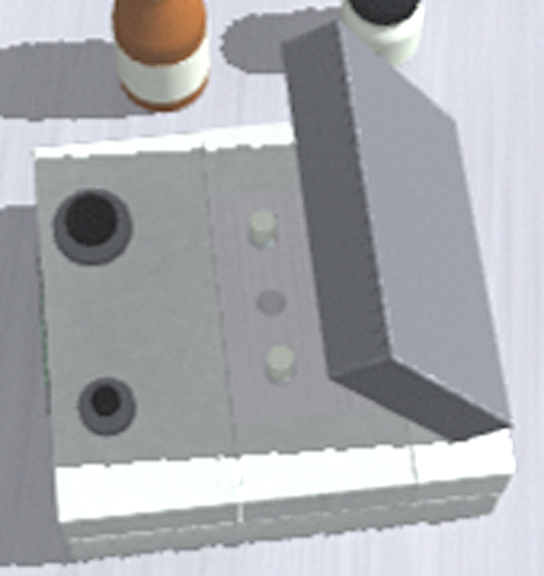

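View pics/t1.png

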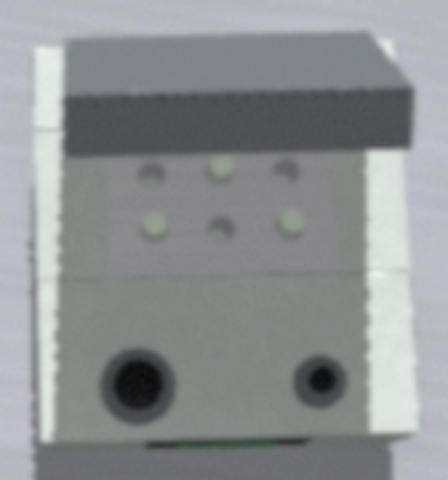

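Crops: the lid's outer front edge runs (306,146)→(322,252) in scene and (270,155)→(379,152) in top. I'll triangulate it for the angle and check reach.

```bash
cat >> h.py <<'E'
K=np.array([469.4,24.5,104.2]); S=np.array([489.1,-83.8,104.]) 
ey=(K-S)*[1,1,0]; ey/=np.linalg.norm(ey); ex=np.array([ey[1],-ey[0],0]); yaw=np.arctan2(ex[1],ex[0])
H=((K+S)/2)*[1,1,0]+188*ex+[0,0,90]   # hinge
def lidtcp(t,r=110,off=0):  # tcp so the near lower finger edge touches the outer face
    s,c=np.sin(t),np.cos(t)
    return H+ex*(-r*c+35*s+7.5+off*s)+np.array([0,0,r*s+35*c+off*c])
E
python3 - <<'E'
from h import *
import pickle
D=pickle.load(open('d0.pkl','rb'))
print('yaw',yaw,'H',H)
for a,b in(((306.3,146.3),(270,155.3)),((321.9,251.9),(379,152.5))):
    P=tri([ray(D['scene'],*a),ray(D['top'],*b)]); d=P-H
    x,z=d@ex,d[2]; print(P.round(1),'y',(d@ey).round(1),'r',np.hypot(x,z).round(1),'(149.2) th',np.arctan2(z,-x)-np.arctan2(35,145))
for y in(yaw,yaw+np.pi,yaw-np.pi):
  for t,o in((1.3,25),(1.3,80),(1.2,0),(.6,0),(0,-3)):
    q=robot.inverse_kinematics(lidtcp(t,off=o),[np.pi,0,y]); print(round(y,2),t,o,None if q is None else np.round(q,2))
E
```

```text
yaw 0.17993475436286946 H [664.21480986   3.99549173  90.        ]
[602.4  88.1 229.1] y 93.8 r 146.5 (149.2) th 1.0165038296404738
[635.6 -97.7 228.5] y -94.9 r 146.0 (149.2) th 1.0105832540253687
0.18 1.3 25 [-0.14  0.52  1.09 -0.    1.53  1.25]
0.18 1.3 80 [-0.12  0.63  0.87 -0.    1.64  1.27]
0.18 1.2 0 [-0.16  0.46  1.21 -0.    1.48  1.23]
0.18 0.6 0 [-0.2   0.36  1.42 -0.    1.37  1.19]
0.18 0 -3 [-0.22  0.34  1.6  -0.    1.21  1.17]
3.32 1.3 25 [-0.14  0.52  1.09  0.    1.53 -1.89]
3.32 1.3 80 [-0.12  0.63  0.87  0.    1.64 -1.87]
3.32 1.2 0 [-0.16  0.46  1.21  0.    1.48 -1.91]
3.32 0.6 0 [-0.2   0.36  1.42  0.    1.37 -1.95]
3.32 0 -3 [-0.22  0.34  1.6   0.    1.21 -1.97]
-2.96 1.3 25 [-0.14  0.52  1.09  0.    1.53 -1.89]
-2.96 1.3 80 [-0.12  0.63  0.87  0.    1.64 -1.87]
-2.96 1.2 0 [-0.16  0.46  1.21  0.    1.48 -1.91]
-2.96 0.6 0 [-0.2   0.36  1.42  0.    1.37 -1.95]
-2.96 0 -3 [-0.22  0.34  1.6   0.    1.21 -1.97]
```

Both edge ends agree: lid at 1.01 rad. Now I'll shut it.

```bash
python3 - <<'E'
from h import *
o=[np.pi,0,yaw]
robot.move_gripper(0.0)
p=robot.current_tcp_pos(); robot.move_linear([p[0],p[1],320],speed=200)
a=lidtcp(1.01,off=40); robot.move_ptp([a[0],a[1],330],o)
robot.move_linear(a,speed=150)
f0=np.array(robot.current_contact_force())
for t in np.r_[1.0:0.0:8j][:-1]:
    hit=robot.move_linear(lidtcp(t),speed=80,f_stop=25)
    print(round(t,2),hit,(np.array(robot.current_contact_force())-f0).round(1),round(robot.current_t(),1))
    if hit: break
else:
    print(robot.move_linear(lidtcp(0,off=-4),speed=30,f_stop=12),robot.current_tcp_pos(),(np.array(robot.current_contact_force())-f0).round(1))
    q=np.array(robot.current_tcp_pos()); robot.move_linear(q+[0,0,60],speed=150)
print(robot.current_t())
cam('scene','s2.png')
E
```

```text
1.0 False [-0.6  0.9  1. ] 6.3
0.86 False [-1.   0.2 -0.1] 6.7
0.71 False [-1.   0.8  0.7] 7.0
0.57 False [-0.5  0.8 -0.2] 7.4
0.43 False [0.4 0.8 0.5] 7.8
0.29 False [-0.3  1.5  0.2] 8.1
0.14 False [-0.6  1.3  0.6] 8.5
False [563.5345905  -14.26714271 120.90132743] [-0.8 -0.3 -0.5]
9.8583
```

View pics/s2.png

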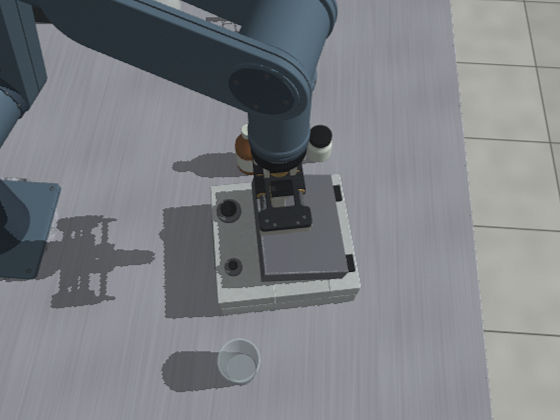

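The lid looks shut (front edge at column ~260), but I felt no stop. I'll press again, deeper, with force stop.

```bash
python3 - <<'E'
from h import *
print(robot.current_contact_force(),robot.current_gripper_width())
a=lidtcp(0); robot.move_linear([a[0],a[1],130],speed=120)
for z in range(124,108,-3):
    h=robot.move_linear([a[0],a[1],z],speed=25,f_stop=10)
    print(z,h,np.round(robot.current_tcp_pos(),1),np.round(robot.current_contact_force(),1))
    if h: break
robot.move_linear([a[0],a[1],190],speed=150)
print(robot.current_t())
# clear of the view: look from above the front strip
robot.move_ptp([470,200,330],[np.pi,0,yaw])
d=cam('scene'); e=cam('top')
import pickle; pickle.dump((d,e),open('d2.pkl','wb'))
i=np.hstack([cv2.resize(d['img'][140:320,200:370],(380,400)),cv2.resize(e['img'][125:275,250:390],(380,400))])
cv2.imwrite('pics/s3.png',cv2.convertScaleAbs(i,alpha=1.6)); print(robot.current_t())
E
```

```text
[-0.10614431 -0.09743471  0.18979037] 0.007740597017099282
124 False [563.4 -14.3 124.2] [-0.1 -0.2  0.7]
121 False [563.2 -14.3 120.8] [-0.7  0.4  0.6]
118 False [563.3 -14.4 117.9] [ 0.1  0.  -0.5]
115 False [563.3 -14.3 114.8] [ 0.8 -0.1  0.3]
112 False [563.3 -14.3 111.7] [ 0.5 -0.1 -0.6]
109 False [563.3 -14.3 108.8] [ 0.2  0.2 -1.8]
12.9
14.0583
```

View pics/s3.png

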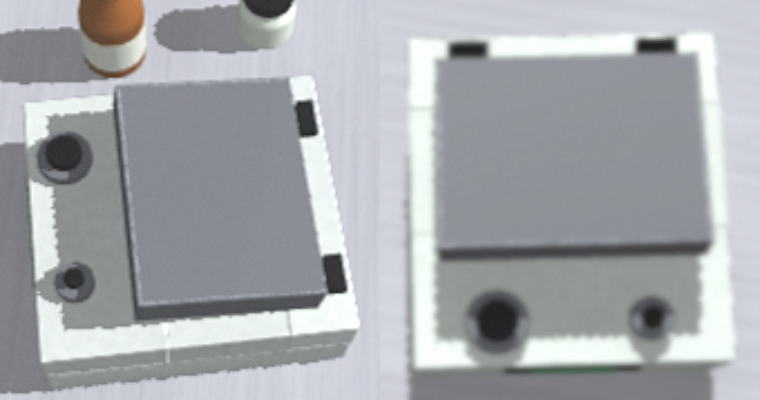

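```bash
python3 - <<'E'
from h import *
import pickle
d,e=pickle.load(open('d2.pkl','rb'))
for a,b in(((251.5,179.2),(272.1,218)),((262.6,275.9),(372,216.1))):
    P=tri([ray(d,*a),ray(e,*b)]); q=P-H
    print(P.round(1),'y',(q@ey).round(1),'x',(q@ex).round(1),'r',np.hypot(q@ex,q[2]).round(1),'th',np.arctan2(q[2],-q@ex)-np.arctan2(35,145))
def key(d,u,v,r=14):
    m=(d['img'][v-r:v+r,u-r:u+r].max(2)<38).astype('uint8'); k,l,s,c=cv2.connectedComponentsWithStats(m)
    return c[1+np.argmax(s[1:,4])]+[u-r,v-r]
for a,b in(((229,210),(293,245)),((234,267),(350,244))):
    print(tri([ray(d,*key(d,*a)),ray(e,*key(e,*b))]).round(1))
cam('wrist','w1.png'); w=robot.get_image('wrist'); print(w['eye'],w['orientation'],w['fovy'],robot.current_tcp_pos())
E
```

```text
[509.3  70.7 136.3] y 93.4 x -140.5 r 147.9 th 0.08155110471017119
[ 542.8 -112.5  137.8] y -92.9 x -140.3 r 148.2 th 0.09159520282305283
[469.1  24.7 103.1]
[488.9 -83.7 102.6]
[544.91515517 212.30477322 523.23212822] [ 2.86381535e+00 -1.42284399e-03 -1.39285865e+00] 70.28141814204612 [470.36776151 198.91845959 328.86307101]
```

View pics/w1.png

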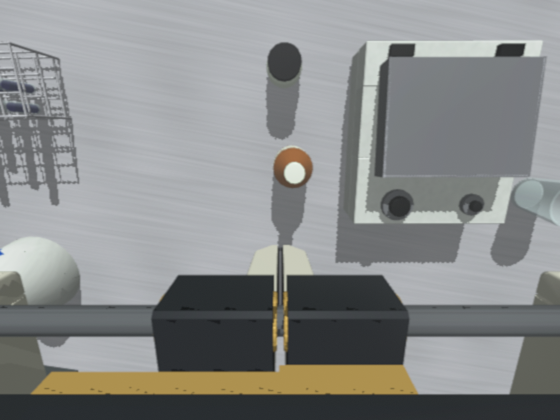

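The lid is still about 0.085 rad open: the closed fingers end behind the nominal TCP. I'll press further until there is a firm stop.

```bash
python3 - <<'E'
from h import *
a=lidtcp(0); robot.move_ptp([a[0],a[1],190],[np.pi,0,yaw]); robot.move_linear([a[0],a[1],116],speed=120)
d=cam('scene')
for z in range(110,80,-2):
    h=robot.move_linear([a[0],a[1],z],speed=25,f_stop=10)
    print(z,h,np.round(robot.current_tcp_pos(),1),np.round(robot.current_contact_force(),1))
    if h: break
d2=cam('scene')
robot.move_linear([a[0],a[1],170],speed=150)
i=np.hstack([cv2.resize(x['img'][120:300,180:360],(400,400),interpolation=cv2.INTER_CUBIC) for x in(d,d2)])
cv2.imwrite('pics/s4.png',cv2.convertScaleAbs(i,alpha=1.6)); print(robot.current_t())
E
```

```text
110 False [563.2 -14.4 109.9] [-0.2 -0.2 -0.1]
108 False [563.4 -14.4 107.9] [ 0.2  0.9 -0.2]
106 False [563.3 -14.4 105.9] [-0.3 -0.2  0.1]
104 False [563.3 -14.3 103.8] [ 0.1  0.3 -0.3]
102 False [563.3 -14.3 101.8] [-0.5  0.6  1. ]
100 False [563.3 -14.3  99.8] [ 0.5 -0.1 -0. ]
98 False [563.3 -14.3  97.8] [ 0.4 -0.4  0.2]
96 False [563.6 -14.4  96.4] [-0.8 -0.   4.3]
94 False [563.6 -14.4  96.3] [-5.7  0.6 16.6]
92 False [563.7 -14.4  96.2] [-10.9   1.8  28.9]
90 False [563.8 -14.4  96.1] [-14.6   2.4  40.7]
88 False [563.9 -14.4  95.9] [-19.2   2.3  53. ]
86 False [564.  -14.5  95.8] [-24.6   3.3  65.4]
84 False [564.1 -14.5  95.8] [-29.1   4.6  77.7]
82 False [564.1 -14.5  95.6] [-33.3   4.7  90. ]
20.7083
```

View pics/s4.png

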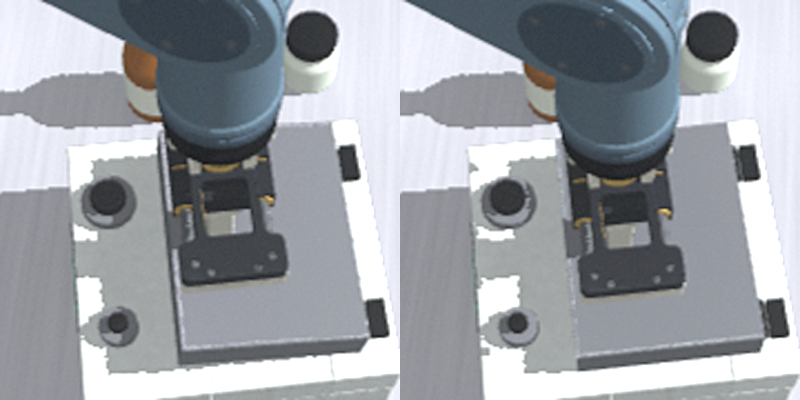

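The f_stop resets with every call, so that step train pushed hard (90 N). I'll check accumulated force myself from here. Next I'll verify that the lid is shut.

```bash
python3 - <<'E'
from h import *
robot.move_ptp([470,200,330],[np.pi,0,yaw])
d=cam('scene'); e=cam('top'); print(robot.current_t())
import pickle; pickle.dump((d,e),open('d3.pkl','wb'))
i=np.hstack([cv2.resize(d['img'][140:320,200:370],(380,400),interpolation=cv2.INTER_CUBIC),cv2.resize(e['img'][125:275,250:390],(380,400),interpolation=cv2.INTER_CUBIC)])
cv2.imwrite('pics/s5.png',cv2.convertScaleAbs(i,alpha=1.6))
# rest of the tool: where would TCP project in the wrist view
w=robot.get_image('wrist'); f=210/np.tan(np.radians(w['fovy'])/2)
M=R.from_euler('xyz',w['orientation']).as_matrix()
for k in(0,28):
    c=M.T@(np.array(robot.current_tcp_pos())+[0,0,k]-w['eye']); print(k,c[:2]/c[2]*f+[w['cx'],w['cy']], c[2], f/c[2],'px/mm')
E
```

```text
21.9
0 [279.52335971 241.66030561] 207.75092152297006 1.43608967741033 px/mm
28 [279.54011811 258.51895268] 180.82678993461028 1.6499156678029199 px/mm
```

View pics/s5.png

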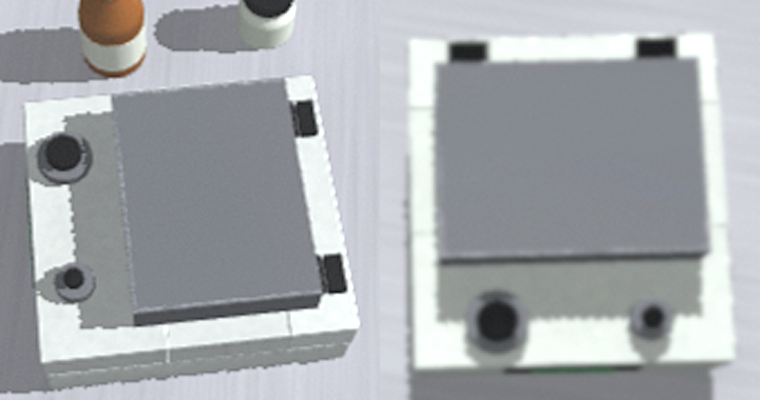

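```bash
python3 - <<'E'
from h import *
import pickle
d,e=pickle.load(open('d3.pkl','rb'))
for a,b in(((250.1,182.8),(272.1,220.6)),((260.4,280.4),(370.1,218.8))):
    P=tri([ray(d,*a),ray(e,*b)]); q=P-H
    print(P.round(1),'x',(q@ex).round(1),'th',np.arctan2(q[2],-q@ex)-np.arctan2(35,145))
o=[np.pi,0,yaw]
robot.move_ptp([K[0],K[1],190],o); robot.move_linear([K[0],K[1],84],speed=100)
robot.sleep(.2); f0=np.mean([robot.current_contact_force() for _ in range(5)],0)
z=84
while z>58:
    z-=1; h=robot.move_linear([K[0],K[1],z],speed=25,f_stop=10)
    f=(np.array(robot.current_contact_force())-f0); print(z,h,np.round(robot.current_tcp_pos()[2],1),f.round(1))
    if h or f[2]>9: break
robot.sleep(.2); w=cam('scene')
robot.move_linear([K[0],K[1],170],speed=120)
print(robot.current_t()); pickle.dump(w,open('d4.pkl','wb'))
E
```

```text
[506.4  70.4 123. ] x -143.4 th -0.010540148389774073
[ 539.9 -113.3  117.7] x -143.3 th -0.04604839440359121
83 False 83.2 [ 1.7 -0.7  2. ]
82 False 82.1 [ 2.4 -1.4  0.9]
81 False 81.1 [ 1.9 -0.5  1.6]
80 False 80.1 [ 3.1 -0.9  2.3]
79 False 79.1 [ 3.3 -0.6  2.3]
78 False 78.1 [ 3.9 -0.7  3.2]
77 False 77.3 [ 2.6 -1.   5.3]
76 False 77.2 [-0.3 -0.3 13.7]
27.4417
```

The lid is shut to within measurement error. The key's hard stop came at TCP z 77.3, but the baseline was taken when already touching, so I'll measure again from higher to confirm 6 mm of travel.

```bash
python3 - <<'E'
from h import *
av=lambda:np.mean([(robot.sleep(.01),robot.current_contact_force())[1] for _ in range(8)],0)
robot.move_linear([K[0],K[1],96],speed=120); robot.sleep(.2)
f0=av(); z=90; print(f0)
while z>70:
    h=robot.move_linear([K[0],K[1],z],speed=25,f_stop=10)
    f=av()-f0; print(z,h,np.round(robot.current_tcp_pos(),1),f.round(1))
    if h or f[2]>14: break
    z-=1
d=cam('wrist'); s=cam('scene')
robot.move_linear([K[0],K[1],150],speed=120)
print(robot.current_t())
i=np.hstack([cv2.resize(d['img'],(480,360)),cv2.resize(s['img'][170:290,200:300],(300,360),interpolation=cv2.INTER_CUBIC)])
cv2.imwrite('pics/s6.png',cv2.convertScaleAbs(i,alpha=1.5))
E
```

```text
[-0.13170543 -0.14956254 -0.1683559 ]
90 False [469.4  24.5  89.9] [ 0.2 -0.1 -0.1]
89 False [469.4  24.5  89. ] [0.1 0.3 0.3]
88 False [469.4  24.5  88. ] [-0.1  0.2  0. ]
87 False [469.4  24.5  87. ] [0.3 0.4 0.3]
86 False [469.4  24.5  86. ] [0.1 0.3 0. ]
85 False [469.4  24.5  85. ] [ 0.2  0.1 -0. ]
84 False [469.4  24.5  84. ] [0.1 0.1 0.2]
83 False [469.6  24.5  83.1] [0.8 0.  1.3]
82 False [469.6  24.5  82.1] [0.5 0.3 1.5]
81 False [469.5  24.5  81.1] [0.9 0.1 2.3]
80 False [469.6  24.5  80.1] [1.1 0.3 2.8]
79 False [469.5  24.5  79. ] [0.9 0.3 3.5]
78 False [469.6  24.5  78.1] [1.5 0.3 3.6]
77 False [469.6  24.5  77.3] [ 0.7 -0.1  6.5]
76 False [469.7  24.5  77.2] [-1.6  0.5 14.6]
34.2333
```

View pics/s6.png

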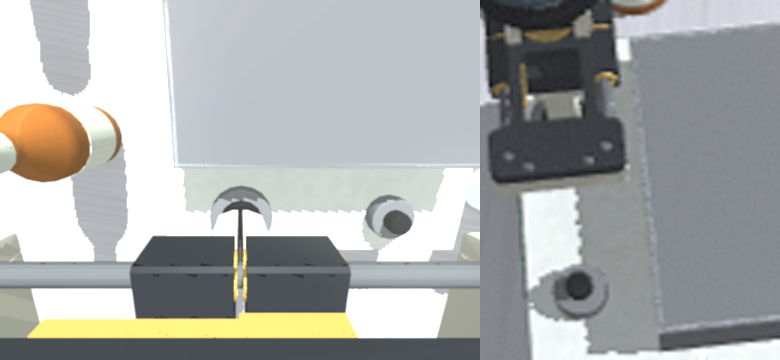

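The spring ramp starts at z ≈ 83.4 and reaches about 4 N at a hard stop at 77.3. That is the full 6 mm of travel, and the picture shows the fingertips on the large key, with the small key and bottle clear. The arm has been lifted off, so I'll hand in.

```bash
python3 - <<'E'
from h import *
robot.move_linear([K[0],K[1],220],speed=150); robot.sleep(.3)
print(robot.current_t()); print(robot.hand_in())
E
```

```text
35.15
the job is handed in; nothing more can be done
None
```

The lid is pushed fully shut from its outer side and the larger key was then pressed all the way down and released (twice, the second time to confirm its 6 mm travel); closing the lid peaked at about 90 N at the wrist (limit 120 N), and I handed the job in at 35 s with the robot clear of everything.

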